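Tighten the filter cassette press by exactly one turn and lock it

TASK

Close the filter cassette press by one full turn, using only pushes of the fingertips or the outside of the fingers: do not grip anything. Push the red knob outwards, away from the wheel, to swing the locking pawl clear of the notched disc, push the hand wheel round clockwise (seen from above) by its black handle through exactly one turn, so that the notch comes back to the pawl, and then push the pawl fully home into the notch again. Take the hand away at the end and leave everything else on the bench as it is.

Things in the scene. Friction and masses are not known exactly. Their poses are not given: they have to be found in the camera images.
- filter_press: Stainless bench-top press, base 138 x 198 mm, 258 mm high over all, that clamps a flat filter cassette (white block between orange gaskets). It stands fast on the bench. Origin: on the bench, under the upright wheel axis. Its own -x side is its front, -y its right; z points up. The locking pawl is at the front right.
- wheel_hub (a point): Middle of the grey five-spoke hand wheel that lies flat on top of the press: on the upright wheel axis, 190 mm above the bench, at mid-height of the rim. The rim is 161 mm across and reaches from 181 to 199 mm above the bench, the hub nut up to 211 mm.
- press_wheel (a joint): Turn of the hand wheel in rad: 0 at the start, growing clockwise seen from above; one full turn is 6.283. It stays where it is left: friction about 0.45 N m, so 6 to 7 N at the handle. A turn drives the clamping plate 4 mm down on to the cassette. Locked while the pawl is in the notch. It can be turned on past one turn, which over-tightens the press.
- press_handle: Upright black revolving handle on the wheel's rim: 25 mm thick, 57 mm long, 72 mm from the wheel axis, from 201 to 258 mm above the bench. Origin: its middle. Goes round with the wheel (and spins about itself: its own x and y mean nothing). At the start, and again after one turn, it stands front left, at bearing 120 degrees in the press's frame.
- notch (a point): The one V-shaped notch (mouth 21 mm wide, 12 mm deep) in the edge of the steel index disc that turns with the wheel below its rim. This point: middle of the mouth, 88 mm from the wheel axis, 172 mm above the bench. Disc 176 mm across, 10 mm thick. At the start it is at the front right (bearing 240 degrees in the press's frame) with the pawl in it.
- press_pawl (a joint): Swing of the dark steel locking pawl in rad: 0 = rounded nose fully home in the notch, growing as the knob is pushed outwards, away from the wheel axis; stop at 0.65. Clear of the disc from 0.25 on. Stays where it is left. Goes home only with the notch before it (wheel within about 5 degrees); the nose centres the wheel over the last millimetres.
- pawl_bolt (a point): Head of the upright bolt about which the pawl swings, at (-94, -52) mm in the press's frame, 180 mm above the bench.
- pawl_knob: Upright red knob on the free end of the pawl: 19 mm thick, 56 mm long, from 177 to 233 mm above the bench, 112 mm from the pawl's bolt. Origin: its middle. It revolves freely about itself. With the pawl home it stands at (-7, -123) mm in the press's frame. Pushing it takes about 2 N, over the last millimetres home up to 8 N.
- clamp_spare: spare stainless pipe clamp, a ring with a wing nut lying flat, 56 x 79 x 17 mm; a bystander to be left alone. Origin: centre of its underside
- ferrule_cap: stainless blind cap, a flat disc 50 mm across and 6 mm high; a bystander to be left alone. Origin: centre of its underside
- marker_blue: white marker pen with a blue cap, 138 mm long, 12 mm thick, lying; a bystander to be left alone. Origin: centre of its underside
- spanner: steel open-ended spanner, 153 mm long, 5 mm thick, lying; a bystander to be left alone. Origin: centre of its underside
- vial: glass vial with a white screw cap, 27 mm across, 72 mm tall, upright; a bystander to be left alone. Origin: centre of its underside
- tape_roll: roll of yellow tape lying flat, 59 mm across, 19 mm high; a bystander to be left alone. Origin: centre of its underside

How it is judged:
By the outcome, as a careful person would: the job done as asked, in the order asked, and still so for the second after the job is handed in, with the robot touching nothing.
It also fails if it takes over 72 s, if anything falls off the work surface, if the arm or the gripper's body presses on something with over 40 N, if the wrist force passes 120 N, or if a joint passes its speed limit or range.

ROBOT

A 6-joint arm with a two-finger parallel gripper is mounted at the origin on a cart in front of the work surface, level with it; the furniture and walls round the work are solid. World frame = base frame: x ahead of the robot, y to its left, z up, the work surface at z = 0. Lengths are in m, angles in rad, forces in N, time in s.
With the tool pointing down it reaches from about 0.3 to 0.875 m from the base axis. Payload 6.4 kg.
Tool frame: the origin (TCP) lies between the finger pads; the fingertips stand 8 mm ahead of it and the grasp point (between the pads) lies 11 mm behind it (ctrl.finger_overhang is the distance from the TCP to the fingertips, in m); z points along the fingers, y is the line along which they close (so a half turn about z gives the same grasp; the last joint's range is limited). The gripper opens to 85 mm and grips with 20 to 120 N. Pads are 22 mm wide; open, the fingers measure 114 mm over their backs; the gripper's body (76 mm by 85 mm) begins 54 mm behind the grasp point. The pads swing forward as they close: fully open they stand 13 mm farther back than shut.
Start: joints at [-1.338, 0.181, 1.607, -0, 1.354, -0.206], TCP at [0.244, -0.521, 0.239] pointing down, gripper open.
Joint ranges: [-2.99, 2.99], [-0.89, 2.07], [0.3, 2.58], [-1.14, 4.28], [0, 2.63], [-3.12, 3.12]. Speed limits (rad/s): [2.57, 2.57, 3.01, 3.14, 3.14, 3.14].

INTERFACE

Orientations are given as a unit quaternion [w, x, y, z].
In Python, from bench import ctrl, camera gives the robot as it stands.
- The arm moves only by the shell command python3 -m pendant 'ROWS' [OPENING]. ROWS is JSON, a list of rows, each a list of 6 numbers: the shift along the world's x, y, z normalised to -1 to 1, where 1 is 200 mm, then the turn, a rotation vector about the world's x, y, z normalised to -1 to 1, where 1 is pi/2 rad. In form: [[dx, dy, dz, rx, ry, rz], ...]. A call has exactly 10 rows; each row shifts and turns the commanded pose from where the row before left it; what a row does not reach is not made up. A row lasts 1/8 s, in which the tool goes at most 62.5 mm and 10.7 degrees, less where a joint would pass 70% of its speed; a pose out of reach is approached as far as the arm can. A call with a number of a shift or a turn outside -1 to 1 is refused whole. A call with a gripper value outside its range is refused whole. OPENING is the opening, from -1 (shut) to 1 (fully open), set as the call begins (- or left out, the last holds). The fingers move at their own pace and stop on an object; the grip force is fixed at half the most. Time passes only in rows, so rows that do not move let the fingers close, or fill a call up. It gives the time, the measured TCP pose, the force, the opening and the grip force at its end, in the units of the state.
- ctrl.get_obs(): the state, without advancing time (a new reading comes with each control period).
- camera(name): name is "side" or "top" or "wrist"; returns a dict with "color" (480x640x3 uint8, blue, green, red), "fx", "fy", "cx", "cy" (pixels), "distortion" ([k1, k2, p1, p2, k3] as OpenCV has them; the pictures are not rectified), "xyz" and "rotation" of the camera in the world; the wrist camera has in their place "hand_eye" (4x4, takes a point from camera to tool coordinates, whose origin is the TCP and whose axes are the flange's). Camera axes: x right, y down, z forward; pixel columns grow to the right and rows downward; lengths in m; the calibration is good to about 2 mm. A picture is of the moment at which its call begins: read the wrist's pose just before it. There is no depth.
- ctrl.hand_in(): hands the job in; it is judged then, once.
The state is a dict: "time_s": time; "q": joint angles; "dq": joint speeds; "joint_efforts": joint torques, N m; "eef_pos": TCP position; "eef_rot": TCP orientation; "wrist_force": force on the tool from outside, world axes, zero at the start; "torque": the same for the moment, N m; "opening": opening from 0.0 (shut) to 1.0 (fully open); "grasp_force": force on a finger pad.
Only numpy, scipy, OpenCV 4.12 (cv2) and the standard library are available. Lean on these libraries where they do the work, as an engineer would, in place of code of your own. Each camera call takes 0.05 s, during which the arm holds its last target. There are 200 camera calls.

## Working session

There is one attempt and no reset: what is moved stays moved. The work goes in short steps, Python scripts to look and compute and a shell command to move; the robot and the scene stay as the last step left them, time stands still between calls to the robot, and variables do not carry over. Pictures are saved under pics/ and viewed, at most 10 in all, crops included, and the job is handed in when it is done.

```bash
mkdir -p pics; ls; python3 - <<'E'
from bench import ctrl,camera
import cv2,json
o=ctrl.get_obs();print({k:o[k] for k in('time_s','eef_pos','eef_rot','opening','wrist_force')})
for n in('side','top'):
    c=camera(n);cv2.imwrite(f'pics/{n}0.png',c['color'])
    print(n,{k:(c[k].tolist() if hasattr(c[k],'tolist') else c[k]) for k in c if k!='color'})
E
```

```text
pics
{'time_s': 0.0, 'eef_pos': array([ 0.24418504, -0.51996278,  0.23837395]), 'eef_rot': array([-8.99830984e-04,  9.76020809e-01,  2.17675378e-01, -2.11981289e-05]), 'opening': 1.0033289053655188, 'wrist_force': array([-0.38334153, -0.58536487,  0.43091554])}
side {'fx': 510.97499157510083, 'fy': 510.97499157510083, 'cx': 318.8018682283256, 'cy': 229.90892629752258, 'distortion': [-0.11809170775952822, 0.0, 0.0, 0.0, 0.0], 'xyz': [0.060152870774961155, 0.9109946579910874, 0.8246888452751604], 'rotation': [0.12785436563778113, -0.28125627952031595, 0.8596094960787796, -0.40696397957182523]}
top {'fx': 618.0806148762209, 'fy': 618.0806148762209, 'cx': 321.79572207909007, 'cy': 237.34733073928066, 'distortion': [-0.016284252950639677, 0.0, 0.0, 0.0, 0.0], 'xyz': [0.3982608168663099, 0.23251682016818848, 1.2712860067972473], 'rotation': [0.0403629549064503, -0.6955915276362628, 0.7159310639507452, -0.044339262761395416]}
```

View pics/top0.png

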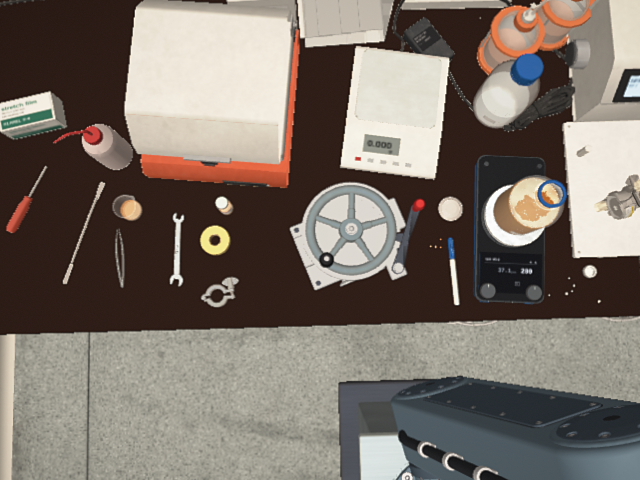

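View pics/side0.png

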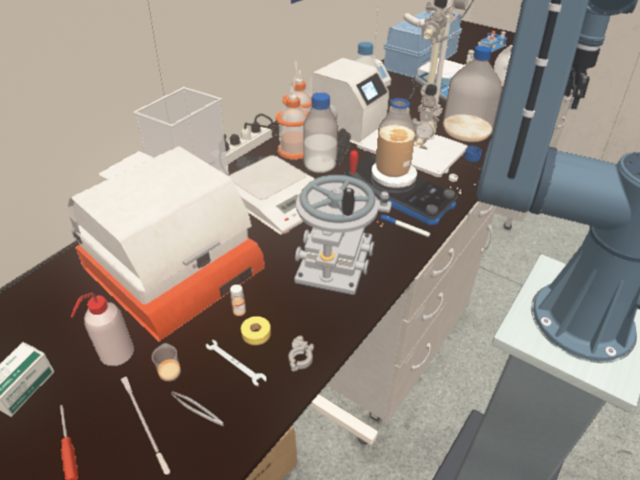

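Top view: hub (351,229), handle top (327,260), red knob top (420,204), pawl bolt (398,268). Side view: hub about (339,202), handle top (348,190), knob top (354,152).

```bash
cat > h.py <<'E'
import numpy as np,cv2
from scipy.spatial.transform import Rotation as R
def rot(q): return R.from_quat([q[1],q[2],q[3],q[0]])
CAM={'side':dict(f=510.975,c=(318.802,229.909),k=-0.11809,t=[0.06015,0.91099,0.82469],q=[0.127854,-0.281256,0.859609,-0.406964]),
'top':dict(f=618.0806,c=(321.7957,237.3473),k=-0.016284,t=[0.39826,0.232517,1.271286],q=[0.040363,-0.695592,0.715931,-0.044339])}
def K(c): return np.array([[c['f'],0,c['c'][0]],[0,c['f'],c['c'][1]],[0,0,1.]]),np.array([c['k'],0,0,0,0.])
def ray(n,p):
    c=CAM[n];k,d=K(c)
    u=cv2.undistortPoints(np.array([[p]],float),k,d)[0,0]
    v=rot(c['q']).apply([u[0],u[1],1]);return np.array(c['t']),v/np.linalg.norm(v)
def atz(n,p,z):
    o,v=ray(n,p);return o+v*(z-o[2])/v[2]
def tri(p,q):
    a,u=ray('top',p);b,v=ray('side',q)
    s=np.linalg.lstsq(np.c_[u,-v],b-a,rcond=None)[0]
    x,y=a+s[0]*u,b+s[1]*v
    return (x+y)/2,np.linalg.norm(x-y)
def proj(n,P):
    c=CAM[n];k,d=K(c);r=rot(c['q']).inv()
    return cv2.projectPoints(np.atleast_2d(P).astype(float),r.as_rotvec(),-r.apply(c['t']),k,d)[0][:,0]
E
python3 - <<'E'
from h import *
np.set_printoptions(precision=4,suppress=True)
for n,p,q,z in(('hub',(351,229),(339,202),.205),('handle',(327,260),(348,190),.258),('knob',(420,204),(354,152),.233)):
    print(n,tri(p,q),atz('top',p,z),proj('side',atz('top',p,z)))
pt=dict(hub=((351,229),.211,(0,0)),han=((327,260),.258,(-.036,.06235)),kn=((420,204),.233,(-.007,-.123)),bo=((398,268),.18,(-.094,-.052)))
W=np.array([atz('top',p,z)[:2] for p,z,_ in pt.values()]);L=np.array([l for *_,l in pt.values()])
a=L-L.mean(0);b=W-W.mean(0);th=np.arctan2((a[:,0]*b[:,1]-a[:,1]*b[:,0]).sum(),(a*b).sum())
M=np.array([[np.cos(th),-np.sin(th)],[np.sin(th),np.cos(th)]]);t=W.mean(0)-M@L.mean(0)
print('th',np.degrees(th),'t',t,'res mm',(L@M.T+t-W)*1e3)
print('world handle,knob,bolt',(L@M.T+t)[1:])
for n,p,z in(('pen',(453,250),.012),('pen2',(457,303),.012),('cap',(450,208),.006),('vial',(222,203),.07),('tape',(215,240),.02),('balance',(349,170),.05),('balTR',(437,178),.05),('scale bottle',(551,192),.2),('centrif',(290,180),.15)):print(n,atz('top',p,z))
import cv2
from bench import camera
im=camera('side')['color'][120:300,250:470];cv2.imwrite('pics/s1.png',cv2.resize(im,None,fx=3.3,fy=3.3,interpolation=3))
E
```

```text
hub (array([0.5409, 0.1704, 0.1762]), np.float64(0.005981286201395564)) [0.5398 0.1734 0.205 ] [[337.7116 191.6129]]
handle (array([0.4844, 0.2186, 0.2574]), np.float64(0.004199999563112199)) [0.4825 0.2176 0.258 ] [[350.1963 190.0021]]
knob (array([0.5762, 0.0558, 0.2321]), np.float64(0.0008118299603352482)) [0.5757 0.0558 0.233 ] [[354.402 151.73 ]]
th 21.151006773591792 t [0.5388 0.1732] res mm [[-0.1241 -0.5061]
 [ 0.3049  0.8125]
 [ 1.0225  0.164 ]
 [-1.2033 -0.4705]]
world handle,knob,bolt [[0.4828 0.2184]
 [0.5767 0.056 ]
 [0.4699 0.0908]]
pen [ 0.516  -0.0449  0.012 ]
pen2 [ 0.4078 -0.0472  0.012 ]
cap [ 0.6043 -0.0448  0.006 ]
vial [0.6166 0.4182 0.07  ]
tape [0.5496 0.441  0.02  ]
balance [0.6805 0.1647 0.05  ]
balTR [ 0.6591 -0.0122  0.05  ]
scale bottle [ 0.5963 -0.1828  0.2   ]
centrif [0.6416 0.2799 0.15  ]
```

View pics/s1.png

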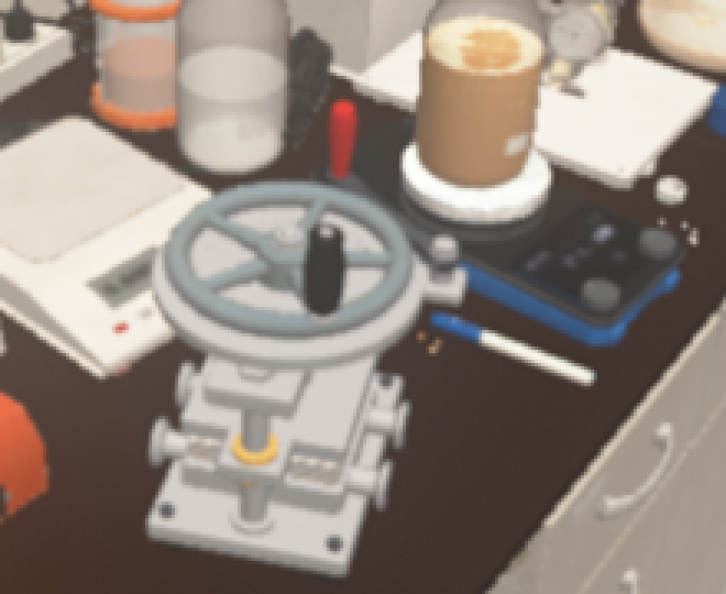

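Press pose found: origin (0.539, 0.173), yaw 21.2°. Four landmarks fit within about 1 mm and the heights triangulate as stated. The plan is to shut the fingers, use them as a stick, and go above the inner side of the knob.

```bash
python3 -m pendant '[[0,0,0.2,0,0,0.0972],[0,0,0.25,0,0,0.0972],[0.095,0.17,0,0,0,0.0972],[0.095,0.17,0,0,0,0.0972],[0.095,0.17,0,0,0,0],[0.095,0.17,0,0,0,0],[0.095,0.17,0,0,0,0],[0.095,0.17,0,0,0,0],[0.095,0.17,0,0,0,0],[0.095,0.17,0,0,0,0]]' -1; python3 -m pendant '[[0.095,0.17,0,0,0,0],[0.095,0.17,0,0,0,0],[0.095,0.17,0,0,0,0],[0.095,0.17,0,0,0,0],[0.095,0.17,0,0,0,0],[0.095,0.17,0,0,0,0],[0.095,0.17,0,0,0,0],[0.095,0.17,0,0,0,0],[0.095,0.17,0,0,0,0],[0.095,0.17,0,0,0,0]]'
```

```text
time_s: 1.4
eef_pos: [0.3967, -0.2473, 0.3291]
eef_rot: [-0.0, 0.865, 0.501, -0.0]
wrist_force: [0.3, -0.5, 0.2]
opening: -0.002
grasp_force: 0.0
time_s: 2.65
eef_pos: [0.5867, 0.0927, 0.3289]
eef_rot: [-0.0, 0.865, 0.501, -0.0]
wrist_force: [0.6, 0.3, -0.3]
opening: -0.001
grasp_force: 0.0
```

```bash
python3 - <<'E'
from bench import ctrl,camera
from h import *
o=ctrl.get_obs();c=camera('wrist');im=c['color'].copy()
H=np.array(c['hand_eye']);Rt=rot(o['eef_rot']).as_matrix()
Rc=Rt@H[:3,:3];tc=Rt@H[:3,3]+o['eef_pos'];print(tc,H.round(3).tolist())
k=np.array([[c['fx'],0,c['cx']],[0,c['fy'],c['cy']],[0,0,1]])
P=np.array([[.5767,.056,.233],[.5388,.1732,.211],[.4828,.2184,.258],[.4699,.0908,.18]])
p=cv2.projectPoints(P,cv2.Rodrigues(Rc.T)[0],-Rc.T@tc,k,np.array(c['distortion']))[0][:,0];print(p)
for u,v in p: cv2.drawMarker(im,(int(round(u)),int(round(v))),(255,0,255),0,14,1) if abs(u)<2000 and abs(v)<2000 else 0
cv2.imwrite('pics/w1.png',im)
E
```

```text
[0.62214738 0.1542779  0.46273248] [[0.001, -0.962, -0.274, 0.071], [1.0, 0.001, -0.001, 0.0], [0.001, -0.274, 0.962, -0.134], [0.0, 0.0, 0.0, 1.0]]
[[337.34366386 302.42668434]
 [192.81652402 166.55409465]
 [ 27.64993884 154.84044353]
 [193.38440068 299.77012205]]
```

View pics/w1.png

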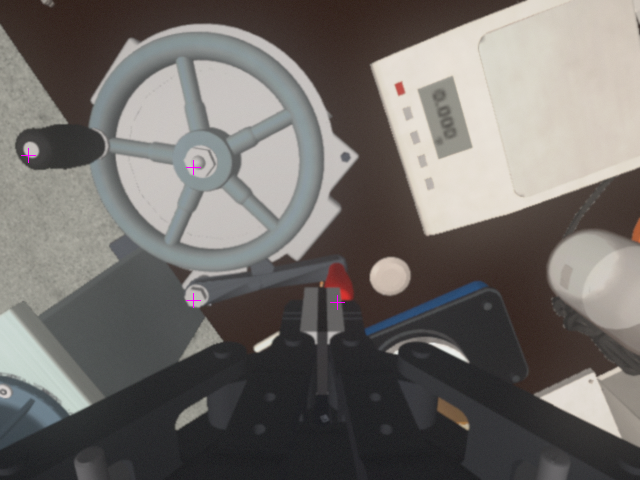

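Wrist view: hub nut at (199,161), bolt (197,296) and handle top (30,150) lie within about 6 px (2–3 mm) of the predictions. The red knob at (340,280) is just beyond the fingertips. Next I lower and push the knob outwards.

```bash
python3 -m pendant '[[0.01,-0.01,-0.11,0,0,0],[0,0,-0.11,0,0,0],[0,0,-0.11,0,0,0],[0,0,-0.11,0,0,0],[0,0,-0.11,0,0,0],[-0.011,-0.031,0,0,0,0],[-0.011,-0.031,0,0,0,0],[-0.011,-0.031,0,0,0,0],[-0.011,-0.031,0,0,0,0],[-0.011,-0.031,0,0,0,0]]'; python3 -m pendant '[[-0.011,-0.031,0,0,0,0],[-0.011,-0.031,0,0,0,0],[-0.011,-0.031,0,0,0,0],[-0.011,-0.031,0,0,0,0],[-0.011,-0.031,0,0,0,0],[0,0,0,0,0,0],[0,0,0,0,0,0],[0,0,0,0,0,0],[0,0,0,0,0,0],[0,0,0,0,0,0]]'
```

```text
time_s: 3.95
eef_pos: [0.5777, 0.0581, 0.2202]
eef_rot: [0.0, 0.865, 0.501, 0.001]
wrist_force: [1.4, 2.7, 1.2]
opening: 0.002
grasp_force: 1.0
time_s: 5.2
eef_pos: [0.5663, 0.0275, 0.2192]
eef_rot: [-0.0, 0.865, 0.501, -0.0]
wrist_force: [0.9, -0.3, 0.1]
opening: 0.001
grasp_force: 0.0
```

```bash
python3 -m pendant '[[0.05,0.1,0,0,0,0],[0,0,0.215,0,0,0],[0,0,0.215,0,0,0],[-0.095,0.107,0,0,0,0],[-0.095,0.107,0,0,0,0],[-0.095,0.107,0,0,0,0],[-0.095,0.107,0,0,0,0],[-0.095,0.107,0,0,0,0],[-0.095,0.107,0,0,0,0],[0,0,0,0,0,0]]'; python3 - <<'E'
from bench import camera
from h import *
c=camera('top')['color'];cv2.imwrite('pics/t2.png',cv2.resize(c[150:310,270:470],None,fx=3.5,fy=3.5,interpolation=3))
hub=np.array([.5395,.1735]);a=np.radians(np.arange(178,-230,-6))
P=hub+.077*np.c_[np.cos(a),np.sin(a)]
U=np.round(P/.2,3);D=np.diff(U,axis=0).round(3)
print(P[0]);
for i in range(0,len(D),5):print(178-6*i,D[i:i+5].tolist())
E
```

```text
time_s: 6.45
eef_pos: [0.4614, 0.177, 0.3055]
eef_rot: [0.0, 0.865, 0.502, 0.0]
wrist_force: [-0.8, -0.1, -0.1]
opening: -0.0
grasp_force: 0.0
[0.46254691 0.17618726]
178 [[0.003, 0.04], [0.008, 0.04], [0.012, 0.038], [0.015, 0.037], [0.02, 0.036]]
148 [[0.023, 0.033], [0.027, 0.03], [0.029, 0.027], [0.032, 0.025], [0.035, 0.02]]
118 [[0.036, 0.017], [0.038, 0.014], [0.04, 0.009], [0.04, 0.005], [0.04, 0.0]]
88 [[0.04, -0.003], [0.04, -0.008], [0.038, -0.012], [0.037, -0.015], [0.036, -0.02]]
58 [[0.033, -0.023], [0.03, -0.027], [0.027, -0.029], [0.025, -0.032], [0.02, -0.035]]
28 [[0.017, -0.036], [0.014, -0.038], [0.009, -0.04], [0.005, -0.04], [0.0, -0.04]]
-2 [[-0.003, -0.04], [-0.008, -0.04], [-0.012, -0.038], [-0.015, -0.037], [-0.02, -0.036]]
-32 [[-0.023, -0.033], [-0.027, -0.03], [-0.029, -0.027], [-0.032, -0.025], [-0.035, -0.02]]
-62 [[-0.036, -0.017], [-0.038, -0.014], [-0.04, -0.009], [-0.04, -0.005], [-0.04, 0.0]]
-92 [[-0.04, 0.003], [-0.04, 0.008], [-0.038, 0.012], [-0.037, 0.015], [-0.036, 0.02]]
-122 [[-0.033, 0.023], [-0.03, 0.027], [-0.027, 0.029], [-0.025, 0.032], [-0.02, 0.035]]
-152 [[-0.017, 0.036], [-0.014, 0.038], [-0.009, 0.04], [-0.005, 0.04], [0.0, 0.04]]
-182 [[0.003, 0.04], [0.008, 0.04], [0.012, 0.038], [0.015, 0.037], [0.02, 0.036]]
-212 [[0.023, 0.033], [0.027, 0.03]]
```

View pics/t2.png

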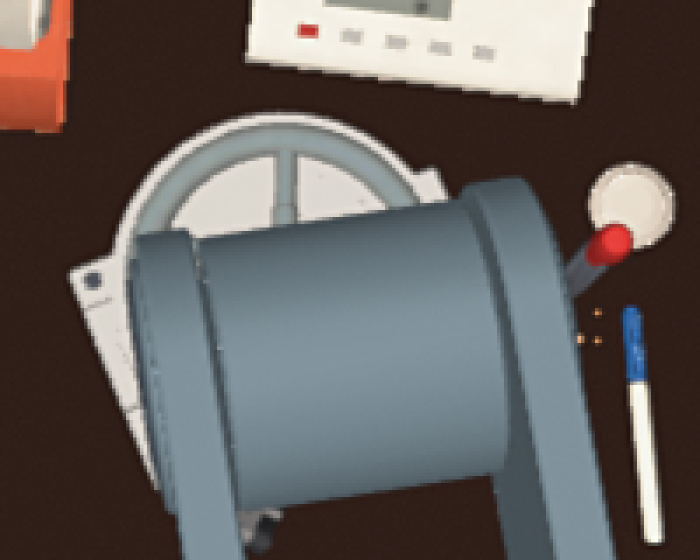

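The top view shows the knob at crop (612,243), which is world (0.550, 0.014). The pawl is about 0.45 rad open and clear. Now I lower behind the handle and start the turn.

```bash
python3 -m pendant '[[0.005,-0.004,-0.11,0,0,0],[0,0,-0.11,0,0,0],[0,0,-0.11,0,0,0],[0,0,-0.105,0,0,0],[0.003,0.04,0,0,0,0],[0.008,0.04,0,0,0,0],[0.012,0.038,0,0,0,0],[0.015,0.037,0,0,0,0],[0.02,0.036,0,0,0,0],[0.023,0.033,0,0,0,0]]'; python3 -m pendant '[[0.027,0.03,0,0,0,0],[0.029,0.027,0,0,0,0],[0.032,0.025,0,0,0,0],[0.035,0.02,0,0,0,0],[0.036,0.017,0,0,0,0],[0.038,0.014,0,0,0,0],[0.04,0.009,0,0,0,0],[0.04,0.005,0,0,0,0],[0.04,0,0,0,0,0],[0.04,-0.003,0,0,0,0]]'
```

```text
time_s: 7.75
eef_pos: [0.4794, 0.2194, 0.2191]
eef_rot: [0.001, 0.865, 0.501, -0.001]
wrist_force: [-5.7, -5.4, 4.0]
opening: 0.002
grasp_force: 0.0
time_s: 9.0
eef_pos: [0.5506, 0.2505, 0.22]
eef_rot: [-0.001, 0.865, 0.502, 0.0]
wrist_force: [-7.3, 1.8, 7.7]
opening: -0.003
grasp_force: 4.3
```

```bash
python3 - <<'E'
from bench import ctrl,camera
from h import *
o=ctrl.get_obs();p=o['eef_pos'];d=p[:2]-[.5395,.1735];print(p,o['wrist_force'],np.degrees(np.arctan2(d[1],d[0])),np.linalg.norm(d))
cv2.imwrite('pics/w2.png',camera('wrist')['color'])
E
```

```text
[0.55059465 0.2504552  0.21996178] [-7.29229726  1.83603359  7.69342923] 81.79618316187171 0.07775084306833965
```

View pics/w2.png

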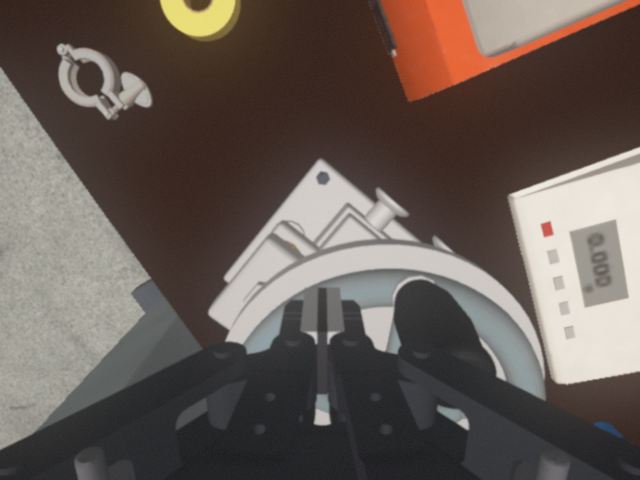

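Wrist view: the handle at (430,310) sits right beside the shut fingers (322,310) and the wheel is turning. The upward 8 N suggests the wide part of the fingers is bearing on the handle's rounded top. I'll back off, raise 15 mm and carry on.

```bash
python3 -m pendant '[[-0.04,0.003,0,0,0,0],[-0.04,0,0,0,0,0],[0,0,0.075,0,0,0],[0.04,0,0,0,0,0],[0.04,-0.003,0,0,0,0],[0.04,-0.008,0,0,0,0],[0.038,-0.012,0,0,0,0],[0.037,-0.015,0,0,0,0],[0.036,-0.02,0,0,0,0],[0.033,-0.023,0,0,0,0]]'
```

```text
time_s: 10.3
eef_pos: [0.5868, 0.2344, 0.2328]
eef_rot: [-0.002, 0.865, 0.501, -0.001]
wrist_force: [-4.4, 5.9, 1.9]
opening: -0.003
grasp_force: 3.7
```

```bash
python3 -m pendant '[[0.03,-0.027,0,0,0,0],[0.027,-0.029,0,0,0,0],[0.025,-0.032,0,0,0,0],[0.02,-0.035,0,0,0,0],[0.017,-0.036,0,0,0,0],[0.014,-0.038,0,0,0,0],[0.009,-0.04,0,0,0,0],[0.005,-0.04,0,0,0,0],[0,-0.04,0,0,0,0],[-0.003,-0.04,0,0,0,0]]'; python3 -m pendant '[[-0.008,-0.04,0,0,0,0],[-0.012,-0.038,0,0,0,0],[-0.015,-0.037,0,0,0,0],[-0.02,-0.036,0,0,0,0],[-0.023,-0.033,0,0,0,0],[-0.027,-0.03,0,0,0,0],[-0.029,-0.027,0,0,0,0],[-0.032,-0.025,0,0,0,0],[-0.035,-0.02,0,0,0,0],[-0.036,-0.017,0,0,0,0]]'; python3 - <<'E'
from bench import ctrl,camera
from h import *
o=ctrl.get_obs();p=o['eef_pos'];d=p[:2]-[.5395,.1735];print(p,o['wrist_force'],np.degrees(np.arctan2(d[1],d[0])),np.linalg.norm(d))
cv2.imwrite('pics/w3.png',camera('wrist')['color'])
E
```

```text
time_s: 11.55
eef_pos: [0.6173, 0.163, 0.2328]
eef_rot: [-0.001, 0.865, 0.501, 0.001]
wrist_force: [2.3, 7.2, -2.1]
opening: 0.001
grasp_force: 3.7
time_s: 12.8
eef_pos: [0.5709, 0.1011, 0.2334]
eef_rot: [0.001, 0.866, 0.501, 0.002]
wrist_force: [7.0, 0.7, -3.0]
opening: 0.003
grasp_force: 3.8
[0.57093378 0.10106194 0.23340057] [ 7.03206543  0.68629867 -3.02267518] -66.54204293333673 0.07896426684900804
```

View pics/w3.png

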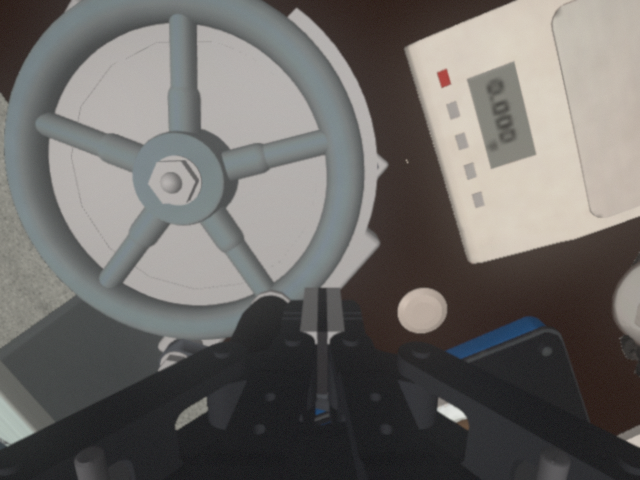

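The handle base is at (270,300), just ahead of the fingers, with the wheel following. I continue to about 10° short.

```bash
python3 -m pendant '[[-0.038,-0.014,0,0,0,0],[-0.04,-0.009,0,0,0,0],[-0.04,-0.005,0,0,0,0],[-0.04,0,0,0,0,0],[-0.04,0.003,0,0,0,0],[-0.04,0.008,0,0,0,0],[-0.038,0.012,0,0,0,0],[-0.037,0.015,0,0,0,0],[-0.036,0.02,0,0,0,0],[-0.033,0.023,0,0,0,0]]'; python3 -m pendant '[[-0.03,0.027,0,0,0,0],[-0.027,0.029,0,0,0,0],[-0.025,0.032,0,0,0,0],[-0.02,0.035,0,0,0,0],[-0.017,0.036,0,0,0,0],[-0.014,0.038,0,0,0,0],[-0.009,0.04,0,0,0,0],[-0.005,0.04,0,0,0,0],[0,0.04,0,0,0,0],[0.003,0.04,0,0,0,0]]'; python3 - <<'E'
from bench import ctrl,camera
from h import *
o=ctrl.get_obs();p=o['eef_pos'];d=p[:2]-[.5395,.1735];print(p,o['wrist_force'],np.degrees(np.arctan2(d[1],d[0])),np.linalg.norm(d))
for n in('wrist','side'):cv2.imwrite(f'pics/{n}4.png',camera(n)['color'])
E
```

```text
time_s: 14.1
eef_pos: [0.4936, 0.1099, 0.2333]
eef_rot: [0.002, 0.866, 0.501, -0.0]
wrist_force: [2.6, -5.8, -1.3]
opening: -0.005
grasp_force: 3.6
time_s: 15.35
eef_pos: [0.4635, 0.1816, 0.2332]
eef_rot: [0.001, 0.866, 0.501, -0.002]
wrist_force: [-2.7, -6.4, 4.4]
opening: -0.0
grasp_force: 3.7
[0.46345078 0.18164878 0.23317353] [-2.67344706 -6.44127174  4.44300099] 173.88401199037517 0.0764845460402775
```

View pics/wrist4.png

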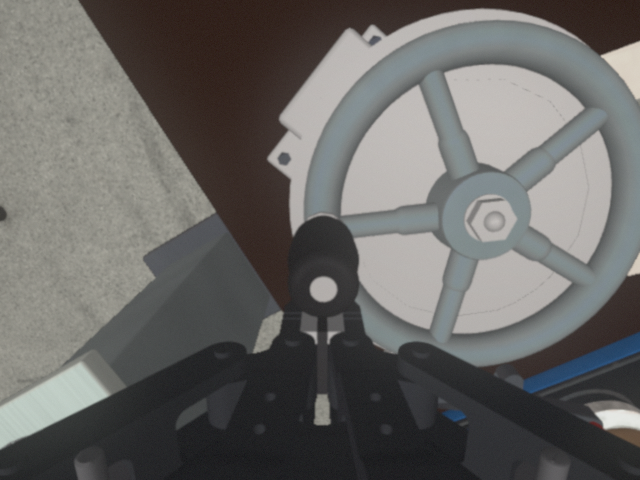

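Wrist view: handle top at (323,288), hub nut at (493,218). I compute the handle bearing and compare it with the first wrist picture.

```bash
cat >> h.py <<'E'
def wray(c,pos,q,px,z):
    H=np.array(c['hand_eye']);Rt=rot(q).as_matrix();Rc=Rt@H[:3,:3];t=Rt@H[:3,3]+pos
    k=np.array([[c['fx'],0,c['cx']],[0,c['fy'],c['cy']],[0,0,1]])
    u=cv2.undistortPoints(np.array([[px]],float),k,np.array(c['distortion']))[0,0]
    v=Rc@[u[0],u[1],1];return (t+v*(z-t[2])/v[2])[:2]
def bear(c,pos,q,ph,pn):
    a=wray(c,pos,q,ph,.258);b=wray(c,pos,q,pn,.211);d=a-b
    print('handle',a,'hub',b,'bearing',np.degrees(np.arctan2(d[1],d[0])),'r',np.linalg.norm(d))
E
python3 - <<'E'
from bench import ctrl,camera
from h import *
c=camera('wrist');o=ctrl.get_obs()
bear(c,o['eef_pos'],o['eef_rot'],(323,289),(494,220))
bear(c,np.array([.5867,.0927,.3289]),[0,.8653,.5012,0],(31,150),(199,161))
E
```

```text
handle [0.47617208 0.2036013 ] hub [0.54134415 0.17764851] bearing 158.28658481440377 r 0.07014945743221193
handle [0.48606374 0.21931743] hub [0.54424459 0.17407377] bearing 142.12999442563287 r 0.07370210391149082
```

```bash
python3 -m pendant '[[0.004,0.02,0,0,0,0],[0.004,0.02,0,0,0,0],[0.006,0.019,0,0,0,0],[0.006,0.019,0,0,0,0],[0,0,0,0,0,0],[0,0,0,0,0,0],[0,0,0,0,0,0],[0,0,0,0,0,0],[0,0,0,0,0,0],[0,0,0,0,0,0]]'; python3 - <<'E'
from bench import ctrl,camera
from h import *
c=camera('wrist');o=ctrl.get_obs();print(o['eef_pos'],o['wrist_force'])
g=c['color']
# nearest bright blobs: hub nut dome & handle top cap, light-gray on dark
cv2.imwrite('pics/w5.png',g)
E
```

```text
time_s: 16.75
eef_pos: [0.4677, 0.1981, 0.2332]
eef_rot: [0.0, 0.866, 0.501, -0.0]
wrist_force: [-2.0, -4.9, 1.6]
opening: 0.004
grasp_force: 2.5
[0.46770754 0.1980879  0.23313269] [-2.54781829 -4.710803    1.07348852]
```

View pics/w5.png

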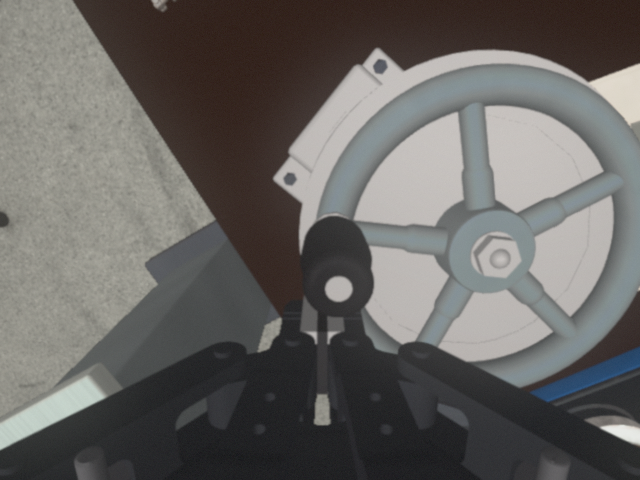

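Wrist view: handle top at (339,288), hub dome at (501,258). It is still a few degrees short. From here I measure numerically, using the bright cap's blob.

```bash
python3 - <<'E'
from bench import ctrl,camera
from h import *
c=camera('wrist');o=ctrl.get_obs()
bear(c,o['eef_pos'],o['eef_rot'],(339,288),(501,259))
g=cv2.cvtColor(c['color'],6)
r=g[265:310,310:368];print(cv2.minMaxLoc(r)); n,l,s,ce=cv2.connectedComponentsWithStats((r>150).astype(np.uint8));print(s[1:],ce[1:]+[310,265])
p=o['eef_pos'];d=p[:2]-[.5395,.1735];print(np.degrees(np.arctan2(d[1],d[0])))
# top-camera visibility: spread of pixel around initial handle top
t=camera('top')['color'];print(t[257:264,324:331].mean(2).astype(int).tolist())
E
```

```text
handle [0.48437058 0.21686001] hub [0.5412917 0.1759519] bearing 144.29593097552922 r 0.07009626267662487
(42.0, 184.0, (3, 40), (33, 18))
[[ 16  12  26  24 497]
 [ 56  39   2   6  10]] [[338.38631791 288.47887324]
 [366.6        306.5       ]]
161.108271468158
[[146, 146, 145, 146, 146, 146, 146], [146, 145, 145, 146, 146, 146, 145], [146, 146, 145, 145, 145, 146, 145], [146, 146, 145, 145, 145, 144, 144], [144, 144, 145, 144, 144, 145, 144], [144, 144, 144, 143, 143, 143, 143], [143, 143, 143, 143, 143, 141, 142]]
```

```bash
python3 -m pendant '[[0.004,0.0125,0,0,0,0],[0,0,0,0,0,0],[-0.03,-0.095,0,0,0,0],[0,0,0.18,0,0,0],[0,0,0.18,0,0,0],[0.063,-0.196,0,0,0,0],[0.063,-0.196,0,0,0,0],[0.063,-0.196,0,0,0,0],[0.063,-0.196,0,0,0,0],[0.063,-0.196,0,0,0,0]]'; python3 - <<'E'
from bench import ctrl,camera
from h import *
o=ctrl.get_obs();print(o['eef_pos'])
t=camera('top')['color'];cv2.imwrite('pics/t6.png',t)
t0=cv2.imread('pics/top0.png')
T=t0[250:271,317:338];r=cv2.matchTemplate(t[235:290,300:360],T,5);_,m,_,l=cv2.minMaxLoc(r);print('handle match',m,l[0]+300-317,l[1]+235-250)
h=cv2.cvtColor(t,40);mk=((h[...,1]>150)&(h[...,2]>120)&((h[...,0]<8)|(h[...,0]>172))).astype(np.uint8)
print('knob px',[x.mean() if len(x) else None for x in np.where(mk[180:260,400:470])])
a=np.hstack([x[190:300,290:450] for x in(t0,t)]);cv2.imwrite('pics/t6c.png',cv2.resize(a,None,fx=2.5,fy=2.5,interpolation=3))
E
```

```text
time_s: 18.15
eef_pos: [0.5257, -0.0158, 0.3054]
eef_rot: [0.0, 0.866, 0.501, 0.001]
wrist_force: [0.1, 0.7, 0.4]
opening: -0.001
grasp_force: 0.0
[ 0.52565734 -0.01575871  0.30538164]
handle match 0.9644164443016052 0 0
knob px [np.float64(39.596330275229356), np.float64(43.8348623853211)]
```

View pics/t6c.png

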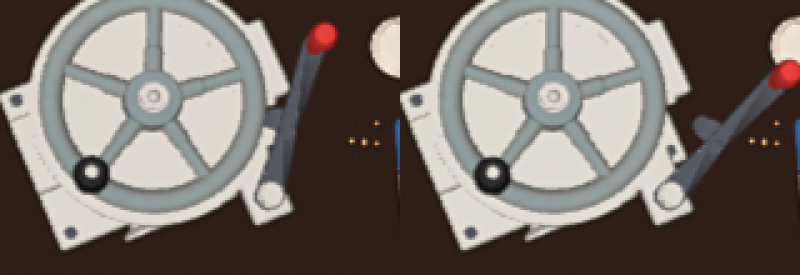

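Before (left) and after (right), the handle sits at the same pixel and the pawl is open with the notch in front of it. Now I push the knob home from outside.

```bash
python3 -m pendant '[[0,0,-0.108,0,0,0],[0,0,-0.108,0,0,0],[0,0,-0.108,0,0,0],[0,0,-0.108,0,0,0],[0.023,0.03,0,0,0,0],[0.023,0.03,0,0,0,0],[0.023,0.03,0,0,0,0],[0.023,0.03,0,0,0,0],[0.023,0.03,0,0,0,0],[0.023,0.03,0,0,0,0]]'; python3 -m pendant '[[0.017,0.023,0,0,0,0],[0.017,0.023,0,0,0,0],[0.017,0.023,0,0,0,0],[0.008,0.012,0,0,0,0],[0.004,0.006,0,0,0,0],[0.004,0.006,0,0,0,0],[0,0,0,0,0,0],[0,0,0,0,0,0],[0,0,0,0,0,0],[0,0,0,0,0,0]]'; python3 - <<'E'
from bench import ctrl,camera
from h import *
t=camera('top')['color'];t0=cv2.imread('pics/top0.png')
for x in(t0,t):
    h=cv2.cvtColor(x,40);mk=((h[...,1]>150)&(h[...,2]>120)&((h[...,0]<8)|(h[...,0]>172)))[180:260,400:470]
    v,u=np.where(mk);print(len(u),u.mean()+400 if len(u) else 0,v.mean()+180 if len(u) else 0)
E
```

```text
time_s: 19.45
eef_pos: [0.5538, 0.0226, 0.2192]
eef_rot: [0.0, 0.865, 0.501, 0.0]
wrist_force: [-1.4, -2.1, 1.4]
opening: -0.001
grasp_force: 1.0
time_s: 20.7
eef_pos: [0.566, 0.0393, 0.2188]
eef_rot: [0.001, 0.866, 0.501, -0.001]
wrist_force: [-3.5, -6.6, 3.0]
opening: -0.002
grasp_force: 4.0
114 418.280701754386 204.83333333333334
31 414.4193548387097 206.0
```

```bash
python3 -m pendant '[[0.002,0.004,0,0,0,0],[0,0,0,0,0,0],[0.002,0.004,0,0,0,0],[0,0,0,0,0,0],[0.002,0.004,0,0,0,0],[0,0,0,0,0,0],[0,0,0,0,0,0],[0,0,0,0,0,0],[0,0,0,0,0,0],[0,0,0,0,0,0]]'
```

```text
time_s: 22.0
eef_pos: [0.5663, 0.0397, 0.2188]
eef_rot: [0.002, 0.866, 0.5, -0.003]
wrist_force: [-9.0, -15.2, 4.7]
opening: 0.002
grasp_force: 8.6
```

The force rose to 18 N with only 0.5 mm of motion, so the pawl is on its stop. I retreat and check.

```bash
python3 -m pendant '[[-0.03,-0.05,0,0,0,0],[-0.03,-0.05,0,0,0,0],[0,0,0.2,0,0,0],[0,0,0.25,0,0,0],[0,0,0.1,0,0,0],[-0.15,-0.15,0,0,0,0],[-0.15,-0.15,0,0,0,0],[-0.15,-0.15,0,0,0,0],[-0.15,-0.15,0,0,0,0],[0,0,0,0,0,0]]'; python3 - <<'E'
from bench import ctrl,camera
from h import *
t0=cv2.imread('pics/top0.png');t=camera('top')['color'];s0=cv2.imread('pics/side0.png');s=camera('side')['color']
def m(a,b,x,y,w=10):
    T=a[y-w:y+w+1,x-w:x+w+1];r=cv2.matchTemplate(b[y-w-15:y+w+16,x-w-15:x+w+16],T,5);_,v,_,l=cv2.minMaxLoc(r)
    p=[]
    X,Y=l
    f=lambda A,B,C:(A-C)/(2*(A-2*B+C)) if A-2*B+C else 0
    if 0<X<r.shape[1]-1 and 0<Y<r.shape[0]-1:p=[X-15+f(r[Y,X-1],r[Y,X],r[Y,X+1]),Y-15+f(r[Y-1,X],r[Y,X],r[Y+1,X])]
    return round(float(v),4),np.round(p,2)
for n,a,b,q in(('top',t0,t,dict(hub=(351,229),handle=(327,260),knob=(420,204),bolt=(398,268),cap=(450,208),pen=(453,250),tape=(215,240),vial=(222,203),clamp=(218,292),spanner=(178,250))),('side',s0,s,dict(handle=(348,198),knob=(354,160),hub=(339,203)))):
    for k,(x,y) in q.items():print(n,k,m(a,b,x,y))
E
```

```text
time_s: 23.25
eef_pos: [0.4346, -0.0982, 0.329]
eef_rot: [0.0, 0.866, 0.5, 0.0]
wrist_force: [-0.2, -0.1, -0.7]
opening: 0.002
grasp_force: 0.0
top hub (0.9953, array([-0.02, -0.03], dtype=float32))
top handle (0.9646, array([0.33, 0.27], dtype=float32))
top knob (0.9996, array([0.02, 0.01], dtype=float32))
top bolt (0.9999, array([ 0.03, -0.02], dtype=float32))
top cap (0.9999, array([ 0.01, -0.02], dtype=float32))
top pen (0.9997, array([0.  , 0.04], dtype=float32))
top tape (0.9999, array([-0.01,  0.  ], dtype=float32))
top vial (0.9999, array([-0.01, -0.02], dtype=float32))
top clamp (0.9999, array([ 0.01, -0.02], dtype=float32))
top spanner (0.9999, array([0., 0.], dtype=float32))
side handle (0.9786, array([ 0.47, -0.03], dtype=float32))
side knob (0.9989, array([0.01, 0.14], dtype=float32))
side hub (0.9911, array([ 0.47, -0.09], dtype=float32))
```

The knob is back at its home pixel (0.02 px), the wheel is within about 0.6° of one turn, and the bystanders haven't moved. I'm handing in.

```bash
python3 -c "
from bench import ctrl
print(ctrl.hand_in())"
```

```text
the job is handed in; nothing more can be done
None
```

The press is closed by one full clockwise turn (within about 0.6°), the pawl is fully home in the notch, the hand is clear, nothing else on the bench moved, and the job was handed in at about 23 s.

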